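# Turn the sample changer to bring the vial to the reading head

### The job

Turn the round sample changer by pushing sideways on its protruding arms with one finger, gently and whichever way you like, until the screw-cap vial that stands on it is squarely in front of the lens of the reading head; then leave it at rest and take the hand away. Do not touch, grip or lift the vial or the other things in the seats: they must ride round upright in their seats. Leave the tools lying on the bench undisturbed.

Things in the scene. Friction and masses are not known exactly. Their poses are not given: they have to be found in the camera images.
- reader: fixed grey foot and white reading head of the sample changer. Origin on the bench under the changer's axis; x points from that axis to the head, z up. Before the lens = on the reader's +x axis (y = 0). Head: 50 mm wide in y, x = 91 to 183 mm, underside 52 mm and top 108 mm above the bench; the changer's arms pass under it.
- lens (a point): (The tall cabinet-like machine at the left is solid: y above 0.46 m, x from 0.38 to 0.72 m, 0.47 m high.) Middle of the round lens (27 mm wide) on the head's face, 72 mm above the bench; it looks back along the reader's -x at the changer's axis.
- changer: the turning part: aluminium disc of radius 86 mm, top 20 mm above the bench, hub of radius 21 mm up to 46 mm. Origin on its axis at bench height, over the reader's origin; z up; its axes turn with it, so its yaw shows the turning. It turns freely both ways, more than a full turn, with light friction (about 2 N at an arm's end) and stays where it is left.
- ball_end (a point): centre of the 18 mm black ball ending one of the changer's four alike arms, 138 mm from the axis, 28 mm above the bench. The arms are straight steel rods 12 mm thick, level, 28 mm above the bench, at 45, 135, 225 and 315 degrees from the changer's x axis (this one at 45); outside the disc's rim they stand over bare bench.
- seat (a point): centre of the floor of one of the changer's four alike round seats (33 mm inside, rim 6 mm high), 57 mm from the axis, 20 mm above the bench. Seats lie at 0 (this one), 90, 180 and 270 degrees from the changer's x axis, midway between arms. The vial stands in any one of three of them.
- vial_r0: the vial to be read: small glass screw-cap vial with a black cap, 28 mm diameter, 56 mm tall, standing loose in one of the seats. Origin at the centre of its underside (20 mm above the bench), z along its axis.
- fitting0: small brass compression fitting, 15 mm across, 25 mm tall, standing loose on its hexagon in another seat; origin at the centre of its underside, z along its axis.
- spare_nozzle: small pale waisted metal nozzle holder, 23 mm diameter, 26 mm tall, standing loose in another seat; origin at the centre of its underside, z along its axis. The fourth seat is empty.
- screwdriver: bystander: screwdriver, 173 mm long, lying on the bench; leave it.
- caliper: bystander: caliper, 235 mm long, lying on the bench; leave it.
- micropipette: bystander: pipette, 236 mm long, lying on the bench; leave it.
Mind the look-alikes: they are no part of the job. What is shaped like the vial_r0 but yellow is not meant.

How it is judged:
By the outcome, as a careful person would: the job done as asked, in the order asked, and still so for the second after the job is handed in, with the robot touching nothing.
It also fails if it takes over 64 s, if anything falls off the work surface, if the arm or the gripper's body presses on something with over 40 N, if the wrist force passes 120 N, or if a joint passes its speed limit or range.

### The arm

A 6-joint arm with a two-finger parallel gripper is mounted at the origin on a cart in front of the work surface, level with it; the furniture and walls round the work are solid. World frame = base frame: x ahead of the robot, y to its left, z up, the work surface at z = 0. Lengths are in mm, angles in rad, forces in N, time in s.
With the tool pointing down it reaches from about 350 to 725 mm from the base axis. Payload 6 kg.
Tool frame: the origin (TCP) lies midway between the tips of the shut fingers; the grasp point (between the pads) lies 19 mm behind it; y points along the fingers, z is the direction in which the jaws open and shut, and the axes are right-handed (so a half turn about y gives the same grasp; the last joint's range is limited). The gripper opens to 85 mm and grips with 20 to 120 N. Pads are 22 mm wide; open, the fingers measure 114 mm over their backs; the gripper's body (76 mm by 85 mm) begins 54 mm behind the grasp point. The pads swing forward as they close: fully open they stand 13 mm farther back than shut.
Start: joints at [-0.961, 0.04, 0.085, 0, -1.615, -0.334], TCP at [163.4, -577.299, 231.261] pointing down, gripper open.
Joint ranges: [-2.56, 2.56], [-1.29, 2.01], [-1.08, 1.49], [-3.29, 1.98], [-2.81, -0.18], [-2.99, 2.99]. Speed limits (rad/s): [2.57, 2.57, 3.01, 3.14, 3.14, 3.14].

### API

Orientations are given as a rotation vector (axis times angle).
In Python, from workcell import sensors, imaging, arm gives the robot as it stands.
- The arm moves only by the shell command python3 -m crank 'ROWS' [FORCE]. ROWS is JSON, a list of rows, each a list of 3 entries, a list of its own where there are three numbers: the shift along the world's x, y, z in mm, then the turn, a rotation vector about the world's x, y, z in degrees, then the gripper's target within -1 to 1 (fully open at 1, half-way at 0, shut at -1). A call has exactly 5 rows; each row is the pose to reach, as a shift and turn from the pose commanded when the call began; what a row does not reach only later rows make up. A row lasts 1/10 s, in which the tool goes at most 50 mm and 8.59 degrees, less where a joint would pass 70% of its speed; a pose out of reach is approached as far as the arm can. A call with a gripper value outside its range is refused whole. The fingers move at their own pace and stop on an object; FORCE is the grip in N (left out, the last holds). Time passes only in rows, so rows that repeat a pose let the fingers close, or fill a call up. It gives the time, the measured TCP pose, the force and the opening at its end, in the units of the state.
- sensors.read_state(): the state, without advancing time (a new reading comes with each control period).
- imaging.snapshot(name): name is "side" or "top" or "wrist"; returns the picture (384x512x3 uint8, blue, green, red); there is no depth.
- imaging.get_calibration(name): a dict with "camera_matrix" (3x3 intrinsics, pixels), "world_to_cam" (4x4, takes a point from world to camera coordinates); the wrist camera has in their place "mount" (4x4, takes a point from camera to tool coordinates, whose origin is the TCP and whose axes are the tool frame's). Camera axes: x right, y up, looking along -z (the intrinsics and any distortion apply to the point x, -y, -z); pixel columns grow to the right and rows downward; lengths in mm; the calibration is good to about 2 mm. A picture is of the moment at which its call begins: read the wrist's pose just before it. get_calibration takes no time and is no camera call.
- arm.finish_job(): hands the job in, once; it reports no verdict.
The state is a dict: "t": time; "qpos": joint angles; "qvel": joint speeds; "tau": joint torques, N m; "tool_pos": TCP position; "tcp_rot": TCP orientation; "wrist_force": force on the tool from outside, world axes, zero at the start; "torque": the same for the moment, N m; "gripper_width": opening from 0.0 (shut) to 1.0 (fully open).
Only numpy, scipy, OpenCV 4.12 (cv2) and the standard library are available. Lean on these libraries where they do the work, as an engineer would, in place of code of your own. Each camera call takes 0.05 s, during which the arm holds its last target. There are 200 camera calls.

## Working session

There is one attempt and no reset: what is moved stays moved. The work goes in short steps, Python scripts to look and compute and a shell command to move; the robot and the scene stay as the last step left them, time stands still between calls to the robot, and variables do not carry over. Pictures are saved under pics/ and viewed, about 8 in all and at most 12, crops included, and the job is handed in when it is done.

```bash
mkdir -p pics; ls; python3 - <<'E'
from workcell import sensors, imaging
import cv2
print(sensors.read_state())
for n in("side","top"):
    im=imaging.snapshot(n); cv2.imwrite(f"pics/{n}0.png",im); print(n,imaging.get_calibration(n))
print(imaging.get_calibration("wrist"))
E
```

```text
pics
{'t': 0.0, 'qpos': array([-9.61327338e-01,  4.08244969e-02,  8.37889861e-02, -4.99556085e-04,
       -1.61552786e+00, -3.33713090e-01]), 'qvel': array([-1.33617175e-03,  4.14067439e-04, -7.09241781e-04,  6.71375868e-04,
        1.17247867e-03, -1.61220228e-05]), 'tau': array([ 9.92543501e-04, -3.68211615e+01,  3.47409582e+01,  6.93244591e+00,
       -5.47518575e-03, -1.46021324e-05]), 'tool_pos': array([ 163.3635309 , -576.97175191,  230.25264556]), 'tcp_rot': array([-1.55813144, -0.2161359 ,  0.21669984]), 'wrist_force': array([ 0.41969814, -0.44163575,  0.40171554]), 'torque': array([ 0.02205463,  0.02229884, -0.01226984]), 'gripper_width': 0.9983048026111195}
side {'camera_matrix': array([[429.2350999 ,   0.        , 257.26138425],
       [  0.        , 429.2350999 , 198.25682455],
       [  0.        ,   0.        ,   1.        ]]), 'world_to_cam': array([[-8.38333289e-01, -5.44685424e-01,  2.26954874e-02,
         4.30433986e+02],
       [ 3.19573422e-01, -4.57279698e-01,  8.29920542e-01,
        -2.05536342e+02],
       [-4.41667437e-01,  7.03002892e-01,  5.57419778e-01,
 
[... 470 characters left out ...]
02],
       [-5.74825743e-02, -1.16417110e-02,  9.98278631e-01,
        -1.26686871e+03],
       [ 0.00000000e+00,  0.00000000e+00,  0.00000000e+00,
         1.00000000e+00]])}
{'camera_matrix': array([[294.46375794,   0.        , 255.92808869],
       [  0.        , 294.46375794, 183.77944989],
       [  0.        ,   0.        ,   1.        ]]), 'mount': array([[-1.41017623e-04, -9.58837789e-01, -2.83954351e-01,
        -7.20013091e+01],
       [ 4.70560917e-04,  2.83954259e-01, -9.58837712e-01,
        -1.41586715e+02],
       [ 9.99999879e-01, -2.68830835e-04,  4.11149035e-04,
        -6.01094647e-01],
       [ 0.00000000e+00,  0.00000000e+00,  0.00000000e+00,
         1.00000000e+00]])}
```

View pics/top0.png

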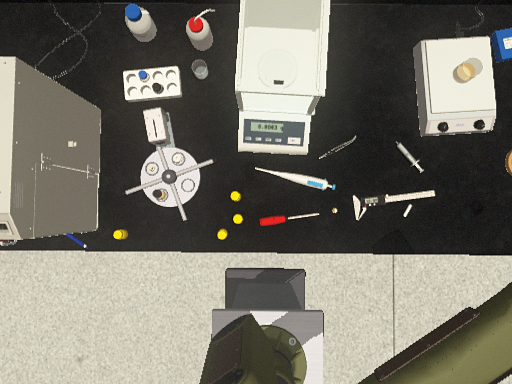

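View pics/side0.png

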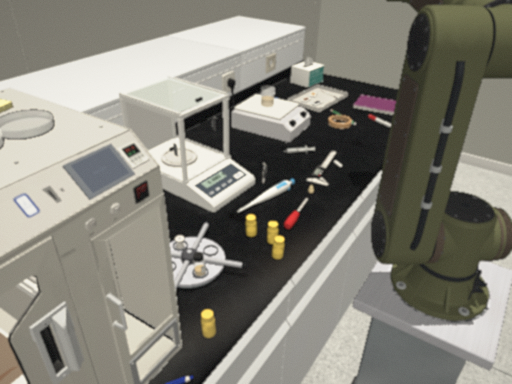

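The top view shows the changer hub at about (169,177) and the head at (157,125). The yellow look-alike vials stand on the bench at (235,196), (238,219), (222,235) and (120,235). Next is a close crop of the changer, plus the head, hub and ball positions.

```bash
cat > h.py <<'E'
import numpy as np
from workcell import imaging
def ray(n,u,v,z):
    c=imaging.get_calibration(n);K=c["camera_matrix"];T=c["world_to_cam"];R=T[:3,:3];o=-R.T@T[:3,3]
    d=R.T@np.array([(u-K[0,2])/K[0,0],-(v-K[1,2])/K[1,1],-1]);return o+d*(z-o[2])/d[2]
def proj(n,p):
    c=imaging.get_calibration(n);K=c["camera_matrix"];T=c["world_to_cam"];q=T[:3,:3]@np.array(p)+T[:3,3]
    return K[0,2]+K[0,0]*q[0]/-q[2],K[1,2]-K[1,1]*q[1]/-q[2]
E
python3 - <<'E'
import cv2,numpy as np
from h import *
im=cv2.imread("pics/top0.png")
c=im[95:230,110:230]; cv2.imwrite("pics/crop0.png",cv2.resize(c,None,fx=5,fy=4.44*5/4.44*0.88,interpolation=cv2.INTER_CUBIC) if 0 else cv2.resize(c,None,fx=4.4,fy=4.4,interpolation=cv2.INTER_CUBIC))
for n,u,v,z in(("hub",169,177,46),("A",213,161,28),("B",126,192,28),("C",185,219,28),("D",153,135,28)): print(n,ray("top",u,v,z))
E
```

```text
hub [526.44707728 281.02318133  46.        ]
A [574.5532659  159.89367985  28.        ]
B [483.73920932 406.64887318  28.        ]
C [408.75365668 236.81731307  28.        ]
D [647.96984149 333.3142671   28.        ]
```

View pics/crop0.png

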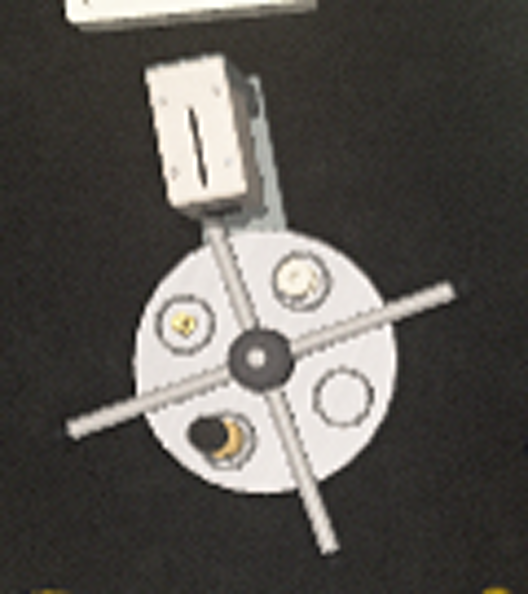

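Crop pixels: black-capped vial (208,434), with base at about (232,440). The fitting is at (183,323), the nozzle at (299,280) and the empty seat at (343,397). The candidates were four yellow vials on the bench and this one black-capped vial in the lower-left seat; I choose the black-capped one. Next I measure the axis, head direction and arm angles.

```bash
cat >> h.py <<'E'
import cv2
def measure(im,ax=None,dbg=False):
    hsv=cv2.cvtColor(im,cv2.COLOR_BGR2HSV)
    m=((hsv[...,1]<60)&(hsv[...,2]>120)).astype(np.uint8)
    W=lambda u,v,z:ray("top",u,v,z)[:2]
    # rods outside the disc: bright pixels at r 92..128 on plane z=34
    vv,uu=np.nonzero(m[90:240,100:240]);P=np.array([W(u+100,v+90,34) for u,v in zip(uu,vv)])
    return m,P
def rods(P,ax):
    d=P-ax;r=np.hypot(*d.T);a=np.degrees(np.arctan2(d[:,1],d[:,0]));k=(r>93)&(r<126)
    return r[k],a[k]
E
python3 - <<'E'
from h import *
im=cv2.imread("pics/top0.png"); m,P=measure(im)
W=lambda u,v,z:ray("top",u,v,z)[:2]
# disc outline: opened mask kills rods; hull of the disc component
o=cv2.morphologyEx(m,cv2.MORPH_CLOSE,np.ones((9,9),np.uint8)); o[:147]=0; o=cv2.morphologyEx(o,cv2.MORPH_OPEN,cv2.getStructuringElement(2,(15,15)))
n,l,s,c=cv2.connectedComponentsWithStats(o); i=l[185,185]; cn=cv2.findContours((l==i).astype(np.uint8),0,1)[0][0][:,0]
q=np.array([W(u,v,20) for u,v in cn if v>152])
A=np.c_[2*q,np.ones(len(q))]; 
for _ in range(3):
    x=np.linalg.lstsq(A,(q**2).sum(1),rcond=None)[0]; R=np.sqrt(x[2]+x[:2]@x[:2]); e=abs(np.hypot(*(q-x[:2]).T)-R); k=e<4;q,A=q[k],A[k]
ax=x[:2]; print("axis",ax,"R",R,len(q),"hub",W(110+256/4.4,95+357/4.4,46))
for nm,u,v in(("1",148,70),("2",223,56),("3",247,196),("4",172,210)):
    p=W(110+u/4.4,95+v/4.4,108); print(nm,p-ax)
C=np.array([W(110+u/4.4,95+v/4.4,108) for u,v in((148,70),(223,56),(247,196),(172,210))])
d=C.mean(0)-ax; print("head",np.hypot(*d),np.degrees(np.arctan2(d[1],d[0])))
for a,b in((0,3),(1,2)): d=C[a]-C[b]; print("edge",np.hypot(*d),np.degrees(np.arctan2(d[1],d[0])))
for a,b in((0,1),(3,2)): d=C[a]-C[b]; print("w",np.hypot(*d),np.degrees(np.arctan2(d[1],d[0]))-90)
r,a=rods(P,ax)
for lo,hi in((-90,-40),(-180,-130),(80,130)):
    k=(a>lo)&(a<hi); print("rod",a[k].mean() if k.any() else None,k.sum(),np.std(a[k]))
for nm,u,v,z in(("cap",208,434,76),("fit",183,323,45),("noz",299,280,46),("empty",343,397,26)):
    d=W(110+u/4.4,95+v/4.4,z)-ax; print(nm,np.hypot(*d),np.degrees(np.arctan2(d[1],d[0])))
from scipy.spatial.transform import Rotation as Ro
from workcell import sensors
print(Ro.from_rotvec(sensors.read_state()["tcp_rot"]).as_matrix().round(3))
E
```

```text
Traceback (most recent call last):
  File "h.py", line 15, in measure
    vv,uu=np.nonzero(m[90:240,100:240]);P=np.array([W(u+100,v+90,34) for u,v in zip(uu,vv)])
                                                    ~^^^^^^^^^^^^^^^
  File "h.py", line 13, in <lambda>
    W=lambda u,v,z:ray("top",u,v,z)[:2]
                   ~~~^^^^^^^^^^^^^
  File "h.py", line 4, in ray
    c=imaging.get_calibration(n);K=c["camera_matrix"];T=c["world_to_cam"];R=T[:3,:3];o=-R.T@T[:3,3]
ValueError: time passes only in moves, steps and waits
```

```bash
sed -i 's/imaging.get_calibration(n)/CAL(n)/; s/^from workcell import imaging/from workcell import imaging\nimport functools\nCAL=functools.lru_cache(None)(lambda n: imaging.get_calibration(n))/' h.py
cat > m0.py <<'E'
from h import *
im=cv2.imread("pics/top0.png"); m,P=measure(im)
W=lambda u,v,z:ray("top",u,v,z)[:2]
o=cv2.morphologyEx(m,cv2.MORPH_CLOSE,np.ones((9,9),np.uint8)); o[:147]=0; o=cv2.morphologyEx(o,cv2.MORPH_OPEN,cv2.getStructuringElement(2,(15,15)))
n,l,s,c=cv2.connectedComponentsWithStats(o); i=l[185,185]; cn=cv2.findContours((l==i).astype(np.uint8),0,1)[0][0][:,0]
q=np.array([W(u,v,20) for u,v in cn if v>152])
A=np.c_[2*q,np.ones(len(q))]
for _ in range(3):
    x=np.linalg.lstsq(A,(q**2).sum(1),rcond=None)[0]; R=np.sqrt(x[2]+x[:2]@x[:2]); e=abs(np.hypot(*(q-x[:2]).T)-R); k=e<4;q,A=q[k],A[k]
ax=x[:2]; print("axis",ax,"R",R,len(q),"hub",W(110+256/4.4,95+357/4.4,46))
C=np.array([W(110+u/4.4,95+v/4.4,108) for u,v in((148,70),(223,56),(247,196),(172,210))])
d=C.mean(0)-ax; print("head",np.hypot(*d),np.degrees(np.arctan2(d[1],d[0])))
for a,b in((0,3),(1,2)): d=C[a]-C[b]; print("edge",np.hypot(*d),np.degrees(np.arctan2(d[1],d[0])))
for a,b in((0,1),(3,2)): d=C[a]-C[b]; print("w",np.hypot(*d),np.degrees(np.arctan2(d[1],d[0]))-90)
r,a=rods(P,ax)
for lo,hi in((-90,-40),(-180,-130),(80,130)):
    k=(a>lo)&(a<hi); print("rod",a[k].mean() if k.any() else None,k.sum(),np.std(a[k]))
for nm,u,v,z in(("cap",208,434,76),("fit",183,323,45),("noz",299,280,46),("empty",343,397,26)):
    d=W(110+u/4.4,95+v/4.4,z)-ax; print(nm,np.hypot(*d),np.degrees(np.arctan2(d[1],d[0])))
from scipy.spatial.transform import Rotation as Ro
from workcell import sensors
print(Ro.from_rotvec(sensors.read_state()["tcp_rot"]).as_matrix().round(3))
E
python3 m0.py
```

```text
axis [529.47902485 284.15969349] R 85.19680665572304 130 hub [528.85950464 283.37945654]
head 134.44348613565668 10.681254342147657
edge 87.84937416378138 11.015774298333822
edge 87.84873483487665 10.885218275147615
w 46.7505333441221 11.107537551049148
w 46.550360199399634 11.108999762862865
rod -69.407745005797 48 1.7768177751096725
rod -158.81434571143873 48 1.7605503546346852
rod 111.1546288815637 47 1.733279875725826
cap 55.467786454515 156.8395975579164
fit 51.178883308063014 65.95643365380157
noz 56.13299793789804 -29.128569937347844
empty 59.03641340138677 -114.73949278531067
[[ 0.962 -0.001 -0.272]
 [ 0.272  0.002  0.962]
 [-0.    -1.     0.002]]
```

Axis at about (529,284), disc radius 85 (expected 86), head direction 10.9°. The arms are at -69°+90k and the vial at 156°, so the changer must turn about -145° (clockwise). I'll do that in two pushes on the arm at the open right side. First I move over with the gripper shut.

```bash

python3 -m crank '[[[22,38,0],[0,0,0],-1],[[44,77,0],[0,0,0],-1],[[66,115,0],[0,0,0],-1],[[88,154,0],[0,0,0],-1],[[110,193,0],[0,0,0],-1]]'
python3 -m crank '[[[22,38,0],[0,0,0],-1],[[44,77,0],[0,0,0],-1],[[66,115,0],[0,0,0],-1],[[88,154,0],[0,0,0],-1],[[110,193,0],[0,0,0],-1]]'
python3 -m crank '[[[22,38,0],[0,0,0],-1],[[44,77,0],[0,0,0],-1],[[66,115,0],[0,0,0],-1],[[88,154,0],[0,0,0],-1],[[110,193,0],[0,0,0],-1]]'
python3 -m crank '[[[22,38,0],[0,0,2],-1],[[44,77,0],[0,0,5],-1],[[66,115,0],[0,0,5],-1],[[88,154,0],[0,0,5],-1],[[110,193,0],[0,0,5],-1]]'
```

```text
t: 0.6
tool_pos: [273.7, -382.6, 230.8]
tcp_rot: [-1.559, -0.216, 0.216]
wrist_force: [0.6, -0.2, 0.1]
gripper_width: 0.144
t: 1.1
tool_pos: [383.8, -189.5, 231.2]
tcp_rot: [-1.56, -0.217, 0.216]
wrist_force: [0.4, 0.1, -0.8]
gripper_width: -0.001
t: 1.6
tool_pos: [493.8, 3.6, 231.1]
tcp_rot: [-1.56, -0.217, 0.217]
wrist_force: [0.7, -0.2, -0.1]
gripper_width: -0.001
t: 2.1
tool_pos: [603.9, 196.4, 230.7]
tcp_rot: [-1.552, -0.284, 0.286]
wrist_force: [1.3, -0.4, 0.7]
gripper_width: -0.0
```

```bash

python3 -m crank '[[[0,0,-40],[0,0,0],-1],[[0,0,-80],[0,0,0],-1],[[0,0,-120],[0,0,0],-1],[[0,0,-150],[0,0,0],-1],[[0,0,-170],[0,0,0],-1]]'
python3 -m crank '[[[0,0,-15],[0,0,0],-1],[[0,0,-30],[0,0,0],-1],[[0,0,-40],[0,0,0],-1],[[0,0,-41],[0,0,0],-1],[[0,0,-41],[0,0,0],-1]]'
python3 - <<'E'
from workcell import imaging
import cv2
a=imaging.snapshot("top")[90:240,100:240]; b=imaging.snapshot("wrist")
cv2.imwrite("pics/p1.png",cv2.hconcat([cv2.resize(a,(358,384)),cv2.resize(b,(420,384))]))
E
```

```text
t: 2.6
tool_pos: [601.8, 194.0, 57.4]
tcp_rot: [-1.553, -0.281, 0.288]
wrist_force: [0.2, -0.1, 0.3]
gripper_width: -0.001
t: 3.1
tool_pos: [603.8, 194.8, 20.8]
tcp_rot: [-1.552, -0.286, 0.284]
wrist_force: [0.9, 1.2, -0.2]
gripper_width: 0.005
```

View pics/p1.png

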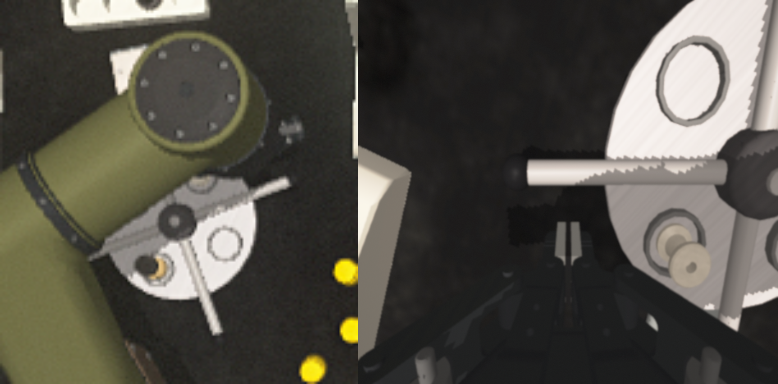

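Wrist view: the shut fingertips at (568,225) sit on the ccw side of the arm, whose ball is at (515,170), clear of the rod, rim and ball. I'll work out the arc.

```bash
cat > arc.py <<'E'
import numpy as np,sys
ax=np.array([529.3,284.]);
def p(a,s,r=109.): a=np.radians(a);return ax+r*np.array([np.cos(a),np.sin(a)])+s*np.array([-np.sin(a),np.cos(a)])
def table(seq,start):
    c=np.array(start);a0=seq[0][2] if len(seq[0])>2 else seq[0][0]
    ref=seq.pop(0)[0]
    for i in range(0,len(seq),5):
        ch=seq[i:i+5];print([[*np.round(p(a,s)-c,0).astype(int).tolist(),round(a-ref,1)] for a,s in ch]);c=c+np.round(p(*ch[-1])-c,0);ref=ch[-1][0]
    print("cmd",c)
E
python3 - <<'E'
from arc import *
seq=[(-69,38)]+[(-69,s) for s in(34,30,26,22,18)]+[(-69-80*k/30,17) for k in range(1,31)]
table(seq,(603.4,194.7))
E
```

```text
[[-3, 0, 0], [-7, -2, 0], [-11, -3, 0], [-14, -5, 0], [-18, -6, 0]]
[[-6, -3, -2.7], [-10, -5, -5.3], [-15, -7, -8.0], [-20, -9, -10.7], [-25, -10, -13.3]]
[[-5, -2, -2.7], [-10, -3, -5.3], [-15, -4, -8.0], [-20, -4, -10.7], [-25, -5, -13.3]]
[[-5, 0, -2.7], [-10, 0, -5.3], [-15, 0, -8.0], [-20, 1, -10.7], [-26, 2, -13.3]]
[[-5, 1, -2.7], [-10, 2, -5.3], [-14, 3, -8.0], [-19, 5, -10.7], [-24, 7, -13.3]]
[[-5, 2, -2.7], [-9, 5, -5.3], [-14, 7, -8.0], [-18, 10, -10.7], [-22, 13, -13.3]]
[[-4, 3, -2.7], [-8, 6, -5.3], [-12, 10, -8.0], [-15, 14, -10.7], [-19, 18, -13.3]]
cmd [444.4 213.7]
```

```bash

python3 -m crank '[[[-3,0,0],[0,0,0],-1],[[-7,-2,0],[0,0,0],-1],[[-11,-3,0],[0,0,0],-1],[[-14,-5,0],[0,0,0],-1],[[-18,-6,0],[0,0,0],-1]]'
python3 -m crank '[[[-6,-3,0],[0,0,-2.7],-1],[[-10,-5,0],[0,0,-5.3],-1],[[-15,-7,0],[0,0,-8],-1],[[-20,-9,0],[0,0,-10.7],-1],[[-25,-10,0],[0,0,-13.3],-1]]'
python3 -m crank '[[[-5,-2,0],[0,0,-2.7],-1],[[-10,-3,0],[0,0,-5.3],-1],[[-15,-4,0],[0,0,-8],-1],[[-20,-4,0],[0,0,-10.7],-1],[[-25,-5,0],[0,0,-13.3],-1]]'
python3 - <<'E'
from workcell import imaging
import cv2
a=imaging.snapshot("top")[90:240,100:240]; b=imaging.snapshot("wrist")
cv2.imwrite("pics/p2.png",cv2.hconcat([cv2.resize(a,(358,384)),cv2.resize(b,(420,384))]))
E
```

```text
t: 3.7
tool_pos: [585.1, 188.5, 20.4]
tcp_rot: [-1.552, -0.285, 0.285]
wrist_force: [0.7, -0.3, 0.5]
gripper_width: -0.001
t: 4.2
tool_pos: [560.5, 178.4, 20.5]
tcp_rot: [-1.568, -0.102, 0.1]
wrist_force: [2.9, -1.1, -1.0]
gripper_width: -0.0
t: 4.7
tool_pos: [535.5, 173.8, 20.5]
tcp_rot: [-1.568, 0.08, -0.082]
wrist_force: [2.7, 1.5, -0.5]
gripper_width: 0.001
```

View pics/p2.png

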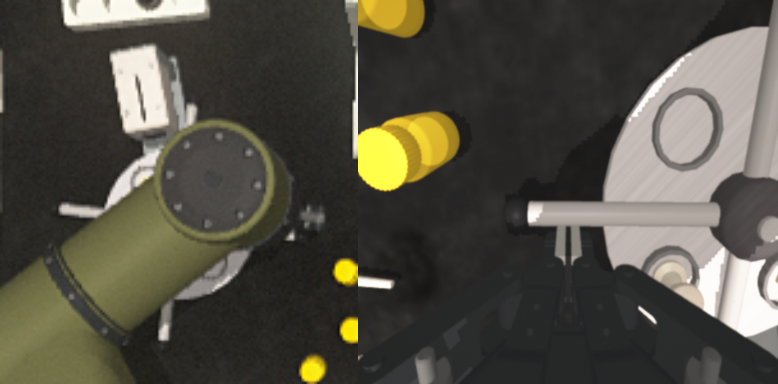

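Contact is as planned: the rod touches the fingertips and the force is about 3 N. Carry on.

```bash

python3 -m crank '[[[-5,0,0],[0,0,-2.7],-1],[[-10,0,0],[0,0,-5.3],-1],[[-15,0,0],[0,0,-8],-1],[[-20,1,0],[0,0,-10.7],-1],[[-26,2,0],[0,0,-13.3],-1]]'
python3 -m crank '[[[-5,1,0],[0,0,-2.7],-1],[[-10,2,0],[0,0,-5.3],-1],[[-14,3,0],[0,0,-8],-1],[[-19,5,0],[0,0,-10.7],-1],[[-24,7,0],[0,0,-13.3],-1]]'
python3 -m crank '[[[-5,2,0],[0,0,-2.7],-1],[[-9,5,0],[0,0,-5.3],-1],[[-14,7,0],[0,0,-8],-1],[[-18,10,0],[0,0,-10.7],-1],[[-22,13,0],[0,0,-13.3],-1]]'
python3 -m crank '[[[-4,3,0],[0,0,-2.7],-1],[[-8,6,0],[0,0,-5.3],-1],[[-12,10,0],[0,0,-8],-1],[[-15,14,0],[0,0,-10.7],-1],[[-19,18,0],[0,0,-13.3],-1]]'
# back off, away from the arm (+tangent) and up
python3 -m crank '[[[2,-5,0],[0,0,0],-1],[[5,-13,0],[0,0,0],-1],[[5,-13,30],[0,0,0],-1],[[5,-13,75],[0,0,0],-1],[[5,-13,120],[0,0,0],-1]]'
python3 - <<'E'
from arc import *
print(p(-149,17),p(-149,30), p(-59,40)-(449.4,200.7))
seq=[(-59,40)]+[(-59,s) for s in(36,32,28,24,20)]+[(-59-60*k/25,17) for k in range(1,26)]
table(seq,p(-59,40))
from workcell import imaging
import cv2
a=imaging.snapshot("top")[90:240,100:240]; b=imaging.snapshot("wrist")
cv2.imwrite("pics/p3.png",cv2.hconcat([cv2.resize(a,(358,384)),cv2.resize(b,(420,384))]))
E
```

```text
t: 5.3
tool_pos: [509.7, 175.5, 20.6]
tcp_rot: [-1.555, 0.261, -0.263]
wrist_force: [2.3, -0.4, -0.0]
gripper_width: 0.001
t: 5.8
tool_pos: [485.8, 182.7, 20.6]
tcp_rot: [-1.524, 0.443, -0.444]
wrist_force: [3.5, 0.3, -1.2]
gripper_width: -0.0
t: 6.3
tool_pos: [486.7, 167.5, 18.3]
tcp_rot: [-1.463, 0.621, -0.55]
wrist_force: [0.4, 0.3, -0.2]
gripper_width: 0.003
t: 6.8
tool_pos: [499.1, 136.8, 9.8]
tcp_rot: [-1.371, 0.781, -0.612]
wrist_force: [-0.1, 0.6, -0.9]
gripper_width: 0.004
t: 7.3
tool_pos: [503.9, 123.0, 131.0]
tcp_rot: [-1.375, 0.778, -0.608]
wrist_force: [1.3, 0.7, 0.4]
gripper_width: 0.001
[444.6244115  213.28900572] [451.31990647 202.14583081] [170.32584219  10.47028722]
[[-3, -2, 0], [-7, -4, 0], [-10, -6, 0], [-14, -8, 0], [-17, -10, 0]]
[[-6, -5, -2.4], [-10, -7, -4.8], [-14, -10, -7.2], [-18, -12, -9.6], [-22, -15, -12.0]]
[[-4, -2, -2.4], [-8, -4, -4.8], [-12, -5, -7.2], [-17, -7, -9.6], [-21, -8, -12.0]]
[[-5, -1, -2.4], [-9, -2, -4.8], [-14, -3, -7.2], [-18, -4, -9.6], [-23, -4, -12.0]]
[[-5, 0, -2.4], [-9, 0, -4.8], [-14, 0, -7.2], [-18, 0, -9.6], [-23, 1, -12.0]]
[[-5, 0, -2.4], [-9, 1, -4.8], [-14, 2, -7.2], [-18, 4, -9.6], [-22, 5, -12.0]]
cmd [491.72584219 180.17028722]
```

View pics/p3.png

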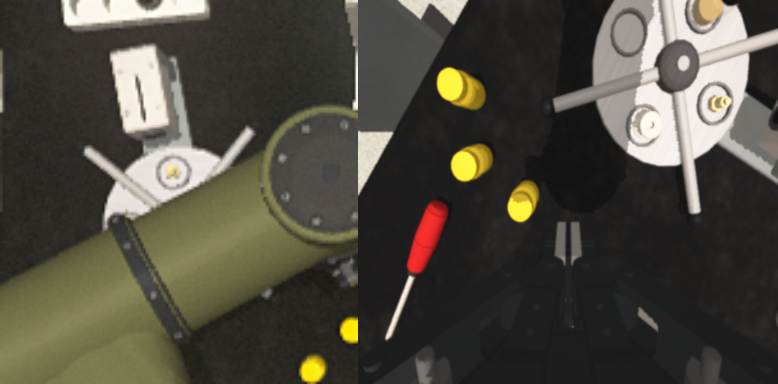

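The fitting, nozzle and vial still stand in their seats, and the yellow vials and screwdriver are untouched. The arm hit a joint range during the turn: the tool tilted and slid off the arm at about -120°. I'll check which joint it was and where the commanded pose is.

```bash

python3 -m crank '[[[0,0,0],[0,0,0],-1],[[0,0,0],[0,0,0],-1],[[0,0,0],[0,0,0],-1],[[0,0,0],[0,0,0],-1],[[0,0,0],[0,0,0],-1]]'
python3 - <<'E'
from h import *
from workcell import sensors
s=sensors.read_state();print(s["qpos"].round(2))
from scipy.spatial.transform import Rotation as Ro
print(Ro.from_rotvec(s["tcp_rot"]).as_matrix().round(2))
im=imaging.snapshot("top"); m,P=measure(im); r,a=rods(P,np.array([529.3,284]))
h=np.histogram(a,72,(-180,180));print([(int(e),int(n)) for n,e in zip(*h) if n>3])
k=(a>40)&(a<75); print(a[k].mean(),k.sum()); k=(a>-45)&(a<-15); print(a[k].mean(),k.sum())
E
```

```text
t: 7.9
tool_pos: [504.0, 123.4, 129.1]
tcp_rot: [-1.374, 0.778, -0.609]
wrist_force: [0.4, 1.0, 0.4]
gripper_width: 0.003
[ 0.53 -0.13 -0.22 -0.13 -1.47 -2.99]
[[ 0.62 -0.06  0.78]
 [-0.78  0.12  0.62]
 [-0.13 -0.99  0.02]]
[(-45, 5), (-40, 38), (-10, 6), (-5, 33), (0, 15), (5, 24), (10, 23), (15, 20), (20, 21), (25, 17), (50, 39)]
52.36338686596723 44
-37.656768701733526 46
```

Joint 6 hit its limit. The changer has turned -58.6° so far: arms at -37.6° and -127.6°, and 86.5° still to go. I'll untwist the tool, then give a short push with fixed yaw on the arm at -127.6° and a longer one on the next arm.

```bash

python3 -m crank '[[[0,0,0],[0,0,5],-1],[[0,0,0],[0,0,10],-1],[[0,0,0],[0,0,15],-1],[[0,0,0],[0,0,20],-1],[[0,0,0],[0,0,20],-1]]'
python3 -c "
from workcell import sensors
from scipy.spatial.transform import Rotation as Ro
s=sensors.read_state();print(s['qpos'].round(2));print(Ro.from_rotvec(s['tcp_rot']).as_matrix().round(3))
from arc import *
print(p(-127.6,45),p(-127.6,20),p(-152,17))"
```

```text
t: 8.45
tool_pos: [504.3, 123.6, 129.6]
tcp_rot: [-1.467, 0.52, -0.334]
wrist_force: [0.1, -0.2, -0.1]
gripper_width: 0.0
[ 0.54 -0.09 -0.19 -0.13 -1.51 -2.65]
[[ 0.846 -0.097  0.524]
 [-0.517  0.088  0.852]
 [-0.129 -0.991  0.024]]
[498.44721109 170.1838965 ] [478.63997   185.4375256] [441.03972895 217.81749058]
```

```bash

python3 -m crank '[[[0,10,0],[-2.5,-2.8,0],-1],[[-2,20,0],[-5,-5.6,0],-1],[[-3,30,0],[-5,-5.6,0],-1],[[-5,40,0],[-5,-5.6,0],-1],[[-6,47,0],[-5,-5.6,0],-1]]'
python3 -m crank '[[[0,0,0],[0,0,8],-1],[[0,0,0],[0,0,16],-1],[[0,0,0],[0,0,25],-1],[[0,0,0],[0,0,33],-1],[[0,0,0],[0,0,41],-1]]'
python3 -m crank '[[[0,0,0],[0,0,8],-1],[[0,0,0],[0,0,16],-1],[[0,0,0],[0,0,25],-1],[[0,0,0],[0,0,33],-1],[[0,0,0],[0,0,42],-1]]'
python3 -m crank '[[[0,0,0],[0,0,0],-1],[[0,0,0],[0,0,0],-1],[[0,0,-20],[0,0,0],-1],[[0,0,-40],[0,0,0],-1],[[0,0,-40],[0,0,0],-1]]'
python3 -c "
from workcell import sensors
from scipy.spatial.transform import Rotation as Ro
s=sensors.read_state();print(s['qpos'].round(2));print(Ro.from_rotvec(s['tcp_rot']).as_matrix().round(3))
from arc import *
seq=[(-127.6,45)]+[(-127.6,s) for s in(41,37,33,29,25)]+[(-127.6-25*k/15,20) for k in range(1,16)]
table(seq,s['tool_pos'][:2])
"
```

```text
t: 8.95
tool_pos: [498.2, 171.3, 130.0]
tcp_rot: [-1.525, 0.432, -0.431]
wrist_force: [0.8, -0.1, 0.3]
gripper_width: 0.003
t: 9.45
tool_pos: [498.6, 170.5, 129.9]
tcp_rot: [-1.564, -0.132, 0.134]
wrist_force: [0.3, -0.8, 0.9]
gripper_width: 0.004
t: 9.95
tool_pos: [498.6, 170.5, 129.9]
tcp_rot: [-1.453, -0.698, 0.7]
wrist_force: [1.0, -0.2, -0.7]
gripper_width: -0.004
t: 10.45
tool_pos: [496.8, 169.7, 86.8]
tcp_rot: [-1.456, -0.687, 0.698]
wrist_force: [0.0, 0.1, -0.7]
gripper_width: 0.001
[ 0.71 -0.12 -0.34 -0.   -1.36 -1.39]
[[ 0.632 -0.007 -0.775]
 [ 0.775 -0.001  0.632]
 [-0.005 -1.     0.004]]
[[-1, 3, 0.0], [-5, 5, 0.0], [-8, 8, 0.0], [-11, 10, 0.0], [-14, 13, 0.0]]
[[-7, 4, -1.7], [-10, 6, -3.3], [-13, 7, -5.0], [-15, 9, -6.7], [-18, 11, -8.3]]
[[-2, 2, -1.7], [-5, 4, -3.3], [-7, 6, -5.0], [-10, 8, -6.7], [-12, 10, -8.3]]
[[-3, 3, -1.7], [-5, 5, -3.3], [-7, 7, -5.0], [-9, 10, -6.7], [-11, 12, -8.3]]
cmd [441.7742973  215.74559449]
```

```bash

python3 -m crank '[[[0,0,-20],[0,0,0],-1],[[0,0,-40],[0,0,0],-1],[[0,0,-55],[0,0,0],-1],[[0,0,-69],[0,0,0],-1],[[0,0,-69],[0,0,0],-1]]'
python3 -m crank '[[[-2,3,0],[0,0,0],-1],[[-5,5,0],[0,0,0],-1],[[-8,8,0],[0,0,0],-1],[[-11,10,0],[0,0,0],-1],[[-15,13,0],[0,0,0],-1]]'
python3 -m crank '[[[-4,3,0],[0,0,-1.7],-1],[[-8,5,0],[0,0,-3.3],-1],[[-12,7,0],[0,0,-5],-1],[[-15,9,0],[0,0,-6.7],-1],[[-18,11,0],[0,0,-8.3],-1]]'
python3 -m crank '[[[-2,2,0],[0,0,-1.7],-1],[[-5,4,0],[0,0,-3.3],-1],[[-7,6,0],[0,0,-5],-1],[[-10,8,0],[0,0,-6.7],-1],[[-12,10,0],[0,0,-8.3],-1]]'
python3 -m crank '[[[-3,3,0],[0,0,-1.7],-1],[[-5,5,0],[0,0,-3.3],-1],[[-7,7,0],[0,0,-5],-1],[[-9,10,0],[0,0,-6.7],-1],[[-11,12,0],[0,0,-8.3],-1]]'
python3 -m crank '[[[2,-4,0],[0,0,0],-1],[[7,-12,0],[0,0,0],-1],[[7,-12,30],[0,0,0],-1],[[7,-12,70],[0,0,0],-1],[[7,-12,110],[0,0,0],-1]]'
python3 - <<'E'
from h import *
im=imaging.snapshot("top"); m,P=measure(im); r,a=rods(P,np.array([529.3,284]))
h=np.histogram(a,72,(-180,180));print([(int(e),int(n)) for n,e in zip(*h) if n>3])
b=imaging.snapshot("wrist")
cv2.imwrite("pics/p4.png",cv2.hconcat([cv2.resize(im[90:240,100:240],(358,384)),cv2.resize(b,(420,384))]))
E
```

```text
t: 10.95
tool_pos: [497.4, 170.0, 19.1]
tcp_rot: [-1.456, -0.691, 0.698]
wrist_force: [-0.4, -0.8, 0.6]
gripper_width: -0.0
t: 11.45
tool_pos: [483.1, 183.9, 21.3]
tcp_rot: [-1.455, -0.695, 0.696]
wrist_force: [1.0, 0.1, 0.4]
gripper_width: -0.001
t: 11.95
tool_pos: [465.5, 194.9, 21.4]
tcp_rot: [-1.49, -0.583, 0.582]
wrist_force: [1.8, -1.0, 0.5]
gripper_width: -0.003
t: 12.45
tool_pos: [453.5, 204.7, 21.5]
tcp_rot: [-1.518, -0.47, 0.47]
wrist_force: [1.3, -1.0, 0.1]
gripper_width: 0.003
t: 12.95
tool_pos: [442.6, 216.8, 21.5]
tcp_rot: [-1.54, -0.358, 0.357]
wrist_force: [1.6, -0.2, 0.9]
gripper_width: -0.001
t: 13.45
tool_pos: [449.3, 203.4, 131.8]
tcp_rot: [-1.54, -0.356, 0.359]
wrist_force: [0.2, 1.0, 0.0]
gripper_width: 0.001
[(-70, 4), (-65, 40), (-10, 6), (-5, 33), (0, 16), (5, 24), (10, 23), (15, 20), (20, 21), (25, 29), (30, 4)]
```

View pics/p4.png

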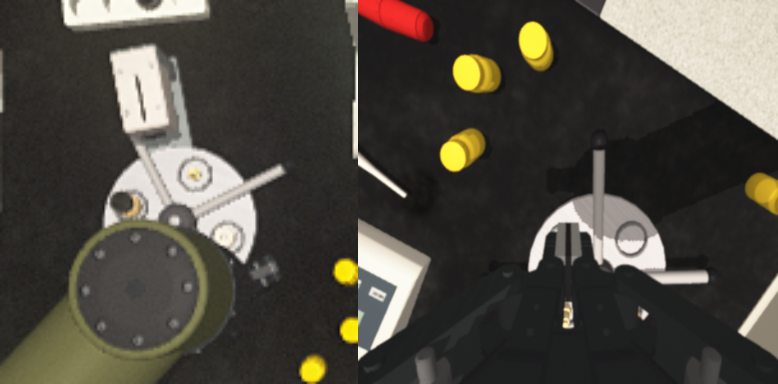

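All items are upright; the empty seat and yellow vials are undisturbed, and the vial now stands at the top left near (125,203) of the left panel. Next is the last push on the arm near -63°.

```bash

python3 - <<'E'
from h import *
from arc import *
im=imaging.snapshot("top"); m,P=measure(im); r,a=rods(P,ax)
k=(a>-75)&(a<-50);A=a[k].mean();print("arm",A)
d=np.array([442.6,216.8])-ax;b=np.radians(A-90);print("r,s",d@[np.cos(b),np.sin(b)],d@[-np.sin(b),np.cos(b)])
print("go",p(A,45)-(449.3,203.4))
A=round(A,1);s=20
seq=[(A,45)]+[(A,q) for q in(41,37,33,29,25)]+[(A+(-121.5-A)*k/25,s) for k in range(1,26)]
table(seq,p(A,45))
E
```

```text
arm -62.54688346354116
r,s 107.91729347085132 19.661835365146786
go [170.18394488   4.62068646]
[[-4, -2, np.float64(0.0)], [-7, -4, np.float64(0.0)], [-11, -6, np.float64(0.0)], [-14, -7, np.float64(0.0)], [-18, -9, np.float64(0.0)]]
[[-8, -5, np.float64(-2.4)], [-12, -8, np.float64(-4.7)], [-15, -10, np.float64(-7.1)], [-19, -13, np.float64(-9.4)], [-23, -15, np.float64(-11.8)]]
[[-5, -2, np.float64(-2.4)], [-9, -3, np.float64(-4.7)], [-13, -5, np.float64(-7.1)], [-17, -6, np.float64(-9.4)], [-22, -7, np.float64(-11.8)]]
[[-4, -2, np.float64(-2.4)], [-9, -2, np.float64(-4.7)], [-13, -3, np.float64(-7.1)], [-18, -4, np.float64(-9.4)], [-22, -4, np.float64(-11.8)]]
[[-5, 0, np.float64(-2.4)], [-10, 0, np.float64(-4.7)], [-14, 0, np.float64(-7.1)], [-19, 1, np.float64(-9.4)], [-23, 2, np.float64(-11.8)]]
[[-5, 0, np.float64(-2.4)], [-9, 1, np.float64(-4.7)], [-14, 3, np.float64(-7.1)], [-18, 4, np.float64(-9.4)], [-22, 6, np.float64(-11.8)]]
cmd [489.54608634 181.09450678]
```

```bash

python3 -m crank '[[[34,1,0],[0,0,8],-1],[[68,2,0],[0,0,16],-1],[[102,3,0],[0,0,24],-1],[[136,4,0],[0,0,32],-1],[[170,5,0],[0,0,40],-1]]'
python3 -m crank '[[[0,0,0],[0,0,8],-1],[[0,0,0],[0,0,16],-1],[[0,0,0],[0,0,24],-1],[[0,0,0],[0,0,32],-1],[[0,0,0],[0,0,40],-1]]'
python3 -m crank '[[[0,0,0],[0,0,6],-1],[[0,0,0],[0,0,12],-1],[[0,0,-15],[0,0,12],-1],[[0,0,-30],[0,0,12],-1],[[0,0,-30],[0,0,12],-1]]'
python3 - <<'E'
from h import *
from workcell import sensors
from scipy.spatial.transform import Rotation as Ro
s=sensors.read_state();print(s['tool_pos'],s['qpos'].round(2),Ro.from_rotvec(s['tcp_rot']).as_matrix().round(2))
im=imaging.snapshot("top");b=imaging.snapshot("wrist")
cv2.imwrite("pics/p5.png",cv2.hconcat([cv2.resize(im[90:240,100:240],(358,384)),cv2.resize(b,(420,384))]))
E
```

```text
t: 14.1
tool_pos: [620.4, 208.6, 129.1]
tcp_rot: [-1.374, -0.899, 0.904]
wrist_force: [-0.2, 0.9, 0.6]
gripper_width: -0.001
t: 14.6
tool_pos: [619.0, 208.7, 129.1]
tcp_rot: [-1.057, -1.414, 1.421]
wrist_force: [0.2, 0.4, -0.5]
gripper_width: 0.003
t: 15.1
tool_pos: [617.3, 208.5, 95.8]
tcp_rot: [-0.932, -1.551, 1.565]
wrist_force: [0.6, 0.0, -0.8]
gripper_width: -0.002
[617.29248511 208.51778384  95.77470227] [ 0.63  0.21  0.02 -0.   -1.39 -0.14] [[-0.47 -0.01 -0.88]
 [ 0.88 -0.   -0.47]
 [ 0.   -1.    0.01]]
```

View pics/p5.png

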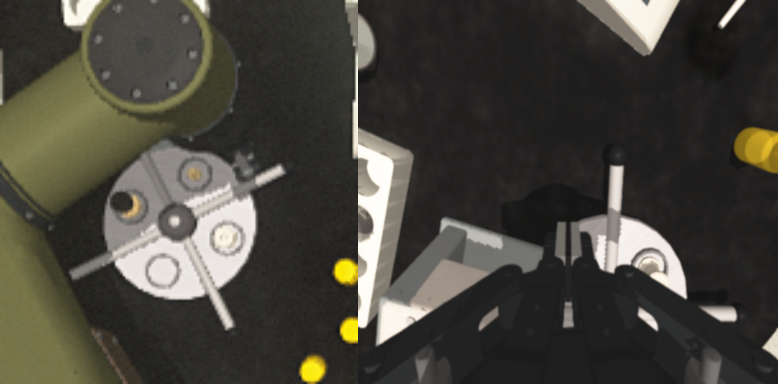

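Clear of the head, with the finger on the ccw side of the arm. Lowering while moving 13 mm towards the arm, then pushing to about -121.5°.

```bash

python3 -m crank '[[[-3,-2,-20],[0,0,0],-1],[[-6,-4,-40],[0,0,0],-1],[[-8,-5,-60],[0,0,0],-1],[[-11,-6,-80],[0,0,0],-1],[[-11,-6,-80],[0,0,0],-1]]'
python3 -m crank '[[[-2,-1,0],[0,0,0],-1],[[-4,-2,0],[0,0,0],-1],[[-6,-3,0],[0,0,0],-1],[[-7,-3,0],[0,0,0],-1],[[-7,-3,0],[0,0,0],-1]]'
python3 -m crank '[[[-6,-4,0],[0,0,-2.4],-1],[[-10,-7,0],[0,0,-4.7],-1],[[-14,-9,0],[0,0,-7.1],-1],[[-19,-12,0],[0,0,-9.4],-1],[[-23,-15,0],[0,0,-11.8],-1]]'
python3 -m crank '[[[-5,-2,0],[0,0,-2.4],-1],[[-9,-3,0],[0,0,-4.7],-1],[[-13,-5,0],[0,0,-7.1],-1],[[-17,-6,0],[0,0,-9.4],-1],[[-22,-7,0],[0,0,-11.8],-1]]'
python3 -m crank '[[[-4,-2,0],[0,0,-2.4],-1],[[-9,-2,0],[0,0,-4.7],-1],[[-13,-3,0],[0,0,-7.1],-1],[[-18,-4,0],[0,0,-9.4],-1],[[-22,-4,0],[0,0,-11.8],-1]]'
python3 -m crank '[[[-5,0,0],[0,0,-2.4],-1],[[-10,0,0],[0,0,-4.7],-1],[[-14,0,0],[0,0,-7.1],-1],[[-19,1,0],[0,0,-9.4],-1],[[-23,2,0],[0,0,-11.8],-1]]'
python3 -m crank '[[[-5,0,0],[0,0,-2.4],-1],[[-9,1,0],[0,0,-4.7],-1],[[-14,3,0],[0,0,-7.1],-1],[[-18,4,0],[0,0,-9.4],-1],[[-22,6,0],[0,0,-11.8],-1]]'
python3 - <<'E'
from h import *
from arc import *
im=imaging.snapshot("top"); m,P=measure(im); r,a=rods(P,ax)
h=np.histogram(a,72,(-180,180));print([(int(e),int(n)) for n,e in zip(*h) if n>3])
b=imaging.snapshot("wrist")
cv2.imwrite("pics/p6.png",cv2.hconcat([cv2.resize(im[90:240,100:240],(358,384)),cv2.resize(b,(420,384))]))
E
```

```text
t: 15.7
tool_pos: [606.5, 202.7, 18.0]
tcp_rot: [-0.932, -1.554, 1.565]
wrist_force: [-1.1, 0.3, -0.7]
gripper_width: -0.0
t: 16.2
tool_pos: [601.4, 200.7, 21.6]
tcp_rot: [-0.935, -1.56, 1.562]
wrist_force: [0.6, 0.2, 0.2]
gripper_width: -0.001
t: 16.7
tool_pos: [578.8, 186.1, 21.5]
tcp_rot: [-1.061, -1.416, 1.415]
wrist_force: [1.7, 2.3, 0.9]
gripper_width: -0.003
t: 17.2
tool_pos: [557.0, 178.4, 21.6]
tcp_rot: [-1.172, -1.266, 1.267]
wrist_force: [2.7, -0.8, 0.8]
gripper_width: 0.004
t: 17.7
tool_pos: [534.9, 174.8, 21.8]
tcp_rot: [-1.267, -1.115, 1.114]
wrist_force: [0.8, -0.9, 0.8]
gripper_width: 0.0
t: 18.2
tool_pos: [511.8, 176.3, 21.7]
tcp_rot: [-1.349, -0.959, 0.96]
wrist_force: [0.2, -2.3, 1.0]
gripper_width: 0.003
t: 18.7
tool_pos: [489.7, 182.3, 21.7]
tcp_rot: [-1.417, -0.803, 0.803]
wrist_force: [0.8, -2.5, 3.2]
gripper_width: -0.0
[(-35, 33), (-30, 12), (-10, 6), (-5, 32), (0, 16), (5, 24), (10, 23), (15, 20), (20, 21), (25, 18), (55, 33), (60, 11)]
```

View pics/p6.png

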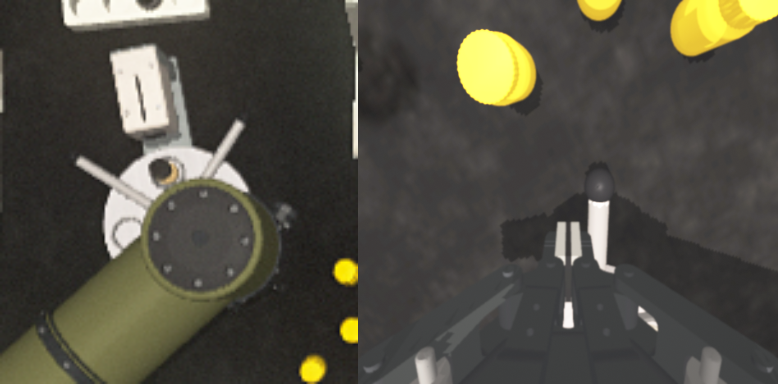

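```bash

cat > fin.py <<'E'
from h import *
from arc import ax
W=lambda u,v,z:ray("top",u,v,z)[:2]
im=np.median([imaging.snapshot("top") for _ in range(3)],0).astype(np.uint8)
m,P=measure(im); r,a=rods(P,ax)
for lo in(-45,45,135,-135):
    k=(a>lo)&(a<lo+25)&(abs(a-11)>25); 
    if k.sum()>20: 
        q=P[(np.hypot(*(P-ax).T)>93)&(np.hypot(*(P-ax).T)<126)][k]; vx,vy,x0,y0=cv2.fitLine(q.astype(np.float32),cv2.DIST_L2,0,.01,.01).ravel()
        print("rod",a[k].mean().round(2),k.sum(),"line",np.degrees(np.arctan(vy/vx)).round(2),"off axis",(vx*(ax[1]-y0)-vy*(ax[0]-x0)).round(2))
g=im[105:150,140:180].max(2)
for th in(170,190,200):
    b=(g>th).astype(np.uint8);n,l,s,c=cv2.connectedComponentsWithStats(b);i=1+s[1:,4].argmax()
    cn=max(cv2.findContours((l==i).astype(np.uint8),0,1)[0],key=cv2.contourArea)
    q=np.array([W(u+140,v+105,108) for u,v in cn[:,0]],np.float32);(c,wh,an)=cv2.minAreaRect(q);d=np.array(c)-ax
    print("head",th,wh,an,np.hypot(*d),np.degrees(np.arctan2(d[1],d[0])))
# vial cap
c=im[150:175,150:180];v=c.max(2)<60;yy,xx=np.nonzero(v);
if len(xx): d=W(xx.mean()+150,yy.mean()+150,76)-ax;print("cap",len(xx),xx.mean()+150,yy.mean()+150,np.hypot(*d),np.degrees(np.arctan2(d[1],d[0])))
E
python3 fin.py
```

```text
rod -31.64 46 line -30.65 off axis 1.88
rod 58.25 46 line 58.65 off axis 0.77
head 170 (85.9900131225586, 48.29676055908203) 11.90337085723877 137.04171737161343 11.264124512109566
head 190 (85.9900131225586, 47.7943229675293) 11.90337085723877 137.039143303612 11.369153191718619
head 200 (85.43424987792969, 47.56645584106445) 11.854178428649902 137.3036810866983 11.414818142101332
cap 24 158.125 154.29166666666666 61.5737686630416 21.002307135367253
```

Seat is now at about 13.3°, and the head direction is about 11.2° (centre at 137 mm, as given). I'll nudge 2° more, back off and raise the hand, then check.

```bash

python3 -m crank '[[[-1,0.5,0],[0,0,-0.5],-1],[[-2,1,0],[0,0,-1],-1],[[-3,1.5,0],[0,0,-1.5],-1],[[-3.3,2,0],[0,0,-2],-1],[[-3.3,2,0],[0,0,-2],-1]]'
python3 -m crank '[[[3,-2,0],[0,0,0],-1],[[8,-5,0],[0,0,0],-1],[[13,-8,0],[0,0,0],-1],[[13,-8,20],[0,0,0],-1],[[13,-8,60],[0,0,0],-1]]'
python3 -m crank '[[[0,-30,30],[0,0,0],-1],[[0,-70,60],[0,0,0],-1],[[0,-110,80],[0,0,0],-1],[[0,-155,80],[0,0,0],-1],[[0,-200,80],[0,0,0],-1]]'
python3 -m crank '[[[0,-40,0],[0,0,0],-1],[[0,-80,0],[0,0,0],-1],[[0,-80,0],[0,0,0],-1],[[0,-80,0],[0,0,0],-1],[[0,-80,0],[0,0,0],-1]]'
python3 fin.py
python3 - <<'E'
from h import *
im=imaging.snapshot("top");s=imaging.snapshot("side")
cv2.imwrite("pics/p7.png",cv2.hconcat([cv2.resize(im[100:230,110:230],(415,450),interpolation=2),cv2.resize(s[210:330,150:250],(375,450),interpolation=2)]))
E
```

```text
t: 19.45
tool_pos: [486.0, 184.4, 21.0]
tcp_rot: [-1.426, -0.776, 0.778]
wrist_force: [0.7, -3.2, 2.8]
gripper_width: 0.002
t: 19.95
tool_pos: [497.2, 175.1, 77.7]
tcp_rot: [-1.426, -0.769, 0.784]
wrist_force: [0.9, 0.5, -0.8]
gripper_width: -0.002
t: 20.45
tool_pos: [499.2, -25.0, 161.8]
tcp_rot: [-1.426, -0.778, 0.777]
wrist_force: [1.2, -0.0, -1.6]
gripper_width: 0.0
t: 20.95
tool_pos: [499.1, -103.0, 160.7]
tcp_rot: [-1.425, -0.776, 0.778]
wrist_force: [-1.1, -0.1, -1.3]
gripper_width: -0.002
rod -33.93 45 line -34.64 off axis -1.35
rod 56.28 46 line 55.24 off axis -1.98
rod 146.53 45 line -33.98 off axis 0.99
head 170 (85.9900131225586, 48.29676055908203) 11.90337085723877 137.04171737161343 11.264124512109566
head 190 (85.9900131225586, 47.7943229675293) 11.90337085723877 137.039143303612 11.369153191718619
head 200 (85.44353485107422, 47.68069076538086) 11.592126846313477 137.35898000518438 11.375528631119867
cap 17 155.52941176470588 152.76470588235293 68.26789854975662 25.440538701248492
```

View pics/p7.png

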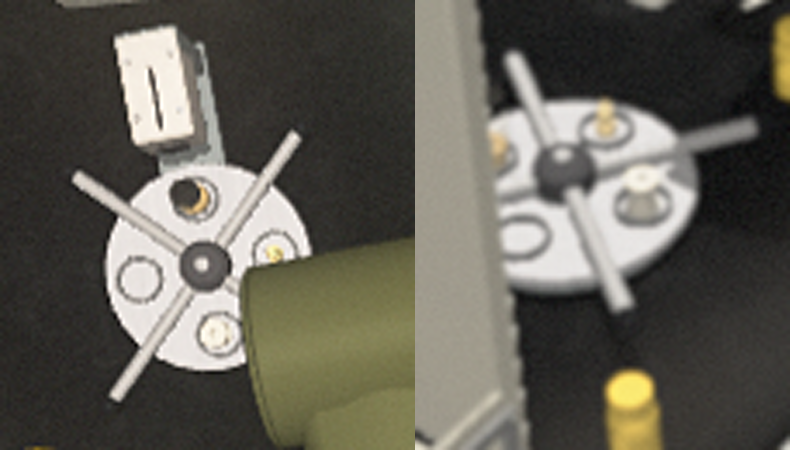

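```bash
python3 - <<'E'
from h import *
from arc import ax
W=lambda u,v,z:ray("top",u,v,z)[:2]
im=np.median([imaging.snapshot("top") for _ in range(3)],0).astype(np.uint8)
g=im.max(2)
for th in(70,90,110):
    b=(g<th).astype(np.uint8);n,l,s,c=cv2.connectedComponentsWithStats(b,connectivity=4)
    for nm,(u,v),z in(("cap",(163,156),76),("hub",(169,177),46)):
        i=l[v,u];d=W(*c[i],z)-ax;print(th,nm,i,s[i,4],s[i,:4],c[i].round(2),"rel",d.round(1),np.hypot(*d).round(1),np.degrees(np.arctan2(d[1],d[0])).round(2))
print(proj("top",(*ax+57*np.array([np.cos(np.radians(11.3)),np.sin(np.radians(11.3))]),76)))
# seat rim ellipse hand check: amber glass/base
E
```

```text
70 cap 0 123012 [  0   0 512 384] [239.42 230.53] rel [-149.1 -204.3] 252.9 -126.12
70 hub 0 123012 [  0   0 512 384] [239.42 230.53] rel [-150.6 -202.8] 252.6 -126.6
90 cap 36 50 [159 152   9   8] [163.16 155.28] rel [54.9  8.1] 55.5 8.42
90 hub 0 117171 [  0   0 512 384] [237.32 230.93] rel [-151.7 -196.9] 248.6 -127.61
110 cap 39 59 [159 152   9   8] [163.03 155.47] rel [54.3  8.5] 55.0 8.85
110 hub 0 110518 [  0   0 512 384] [234.92 232.4 ] rel [-155.9 -190.3] 246.0 -129.32
(np.float64(162.06268524496897), np.float64(154.89882047202704))
```

The cap measures about 2.6° off the seat direction, which is within seat play plus camera error. A near look should settle it: put the wrist camera in the reader's own x-z plane, so height parallax drops out.

```bash

python3 -m crank '[[[0,0,20],[0,0,8],-1],[[0,0,40],[0,0,16],-1],[[0,0,60],[0,0,24],-1],[[0,0,80],[0,0,32],-1],[[0,0,90],[0,0,40],-1]]'
python3 -m crank '[[[3,25,0],[0,0,8],-1],[[5,70,0],[0,0,16],-1],[[8,115,0],[0,0,24],-1],[[8,160,0],[0,0,32],-1],[[8,200,0],[0,0,40],-1]]'
python3 -m crank '[[[2,40,0],[0,0,8],-1],[[4,80,0],[0,0,16],-1],[[6,120,0],[0,0,24],-1],[[8,150,0],[0,0,32],-1],[[8,184,0],[0,0,40],-1]]'
python3 -m crank '[[[0,0,0],[0,0,7],-1],[[0,0,0],[0,0,15],-1],[[0,0,0],[0,0,15],-1],[[0,0,0],[0,0,15],-1],[[0,0,0],[0,0,15],-1]]'
python3 - <<'E'
from h import *
from arc import ax
from workcell import sensors
from scipy.spatial.transform import Rotation as Ro
s=sensors.read_state();w=imaging.snapshot("wrist");cv2.imwrite("pics/wr.png",w)
R=Ro.from_rotvec(s["tcp_rot"]).as_matrix();M=CAL("wrist")["mount"];K=CAL("wrist")["camera_matrix"]
Rc=R@M[:3,:3];o=R@M[:3,3]+s["tool_pos"];np.savez("wr.npz",Rc=Rc,o=o)
print(s["tool_pos"],R.round(3).tolist(),s["qpos"].round(2))
u=np.array([np.cos(np.radians(11.3)),np.sin(np.radians(11.3))]);n=np.array([-u[1],u[0]])
print("cam rel reader",(o[:2]-ax)@u,(o[:2]-ax)@n,o[2])
for nm,x,z in(("hub",0,46),("vialtop",57,76),("lens",91,72),("headtop",91,108),("headtop2",110,108)):
    c=Rc.T@(np.array([*(ax+x*u),z])-o);print(nm,K[0,2]-K[0,0]*c[0]/c[2],K[1,2]+K[1,1]*c[1]/c[2])
cv2.imwrite("pics/p8.png",cv2.resize(w[0:230,130:390],None,fx=2.6,fy=2.6,interpolation=2))
E
```

```text
t: 21.85
tool_pos: [499.4, -103.5, 253.0]
tcp_rot: [-1.146, -1.305, 1.305]
wrist_force: [0.9, 0.5, 0.2]
gripper_width: 0.001
t: 22.35
tool_pos: [506.7, 98.7, 251.0]
tcp_rot: [-0.695, -1.787, 1.79]
wrist_force: [0.1, 1.0, -0.0]
gripper_width: 0.001
t: 22.85
tool_pos: [514.8, 282.1, 250.8]
tcp_rot: [-0.048, -2.197, 2.202]
wrist_force: [-0.2, -0.6, 0.4]
gripper_width: 0.003
t: 23.35
tool_pos: [515.0, 280.4, 251.0]
tcp_rot: [-0.221, 2.109, -2.113]
wrist_force: [1.0, -0.3, 0.0]
gripper_width: -0.005
[515.00994437 280.38600347 250.98061373] [[-0.978, 0.001, 0.208], [-0.208, -0.002, -0.978], [-0.001, -1.0, 0.002]] [ 0.84  0.01  0.09  0.   -1.65  0.94]
cam rel reader 57.932091597266655 -0.2098393655419645 392.60511702882627
hub 254.512958144721 147.48543039214613
vialtop 255.03288327446643 97.41494236452077
lens 255.41092643191033 62.39139891945052
headtop 255.4324625150056 57.92628463193145
headtop2 255.68298427127752 34.50861934328978
```

View pics/p8.png

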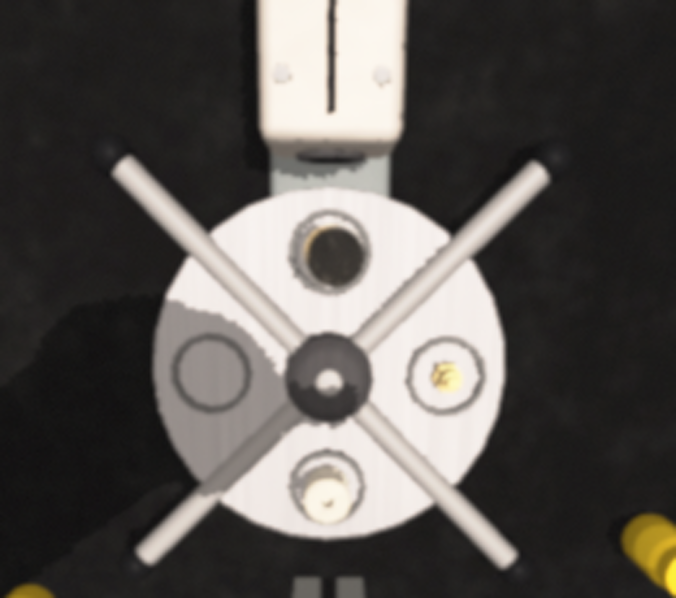

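The near view shows hub (329,379), seat (330,252), lens (330,155) and slot (332,80) all in one line. The cap is at about (334,256) and everything stands upright. Quantifying the cap offset:

```bash
python3 - <<'E'
from h import *
from arc import ax
w=cv2.imread("pics/wr.png");d=np.load("wr.npz");Rc,o=d["Rc"],d["o"];K=CAL("wrist")["camera_matrix"]
t=np.radians(11.3);u=np.array([np.cos(t),np.sin(t)]);n=np.array([-u[1],u[0]])
def W(px,z):
    r=Rc@np.array([(px[0]-K[0,2])/K[0,0],-(px[1]-K[1,2])/K[1,1],-1]);p=o+r*(z-o[2])/r[2]-[*ax,0];return (p[:2]@u).round(2),(p[:2]@n).round(2)
g=w.max(2)
for th in(70,90,110):
    nn,l,s,c=cv2.connectedComponentsWithStats((g<th).astype(np.uint8),connectivity=4)
    i=l[98,258];print(th,"cap",s[i],c[i].round(1),W(c[i],76))
b=(g[:50,220:300]>170)
for r in(15,30,45):
    x=np.nonzero(b[r])[0]+220;print("head row",r,x.min(),x.max(),W((x.min()-.5,r),108),W((x.max()+.5,r),108))
for nm,px,z in(("hub",(130+329/2.6-.3,379/2.6-.3),46),("seat",(130+330/2.6-.3,252/2.6-.3),26),("lens",(130+330/2.6-.3,155/2.6-.3),80)):print(nm,W(px,z))
E
```

```text
70 cap [250  89  19  20 288] [258.7  98.1] (np.float64(56.32), np.float64(-3.78))
90 cap [249  89  21  21 337] [258.6  98.5] (np.float64(55.93), np.float64(-3.73))
110 cap [248  88  22  22 371] [258.7  98.6] (np.float64(55.87), np.float64(-3.76))
head row 15 230 284 (np.float64(124.96), np.float64(22.74)) (np.float64(125.55), np.float64(-24.65))
head row 30 230 284 (np.float64(113.28), np.float64(22.89)) (np.float64(113.88), np.float64(-25.12))
head row 45 231 283 (np.float64(101.31), np.float64(22.17)) (np.float64(101.89), np.float64(-24.71))
hub (np.float64(2.42), np.float64(-2.01))
seat (np.float64(57.78), np.float64(-1.85))
lens (np.float64(93.0), np.float64(-1.17))
```

Referenced to the hub–head line, the seat is within 0.3 mm, but the vial stands about 2.2 mm to the clockwise side in its loose seat. I'll turn back (ccw) about 1.7° by a gentle push on the other side of the near arm.

```bash

python3 -m crank '[[[-15,-14,0],[0,0,8],-1],[[-30,-27,0],[0,0,16],-1],[[-45,-41,0],[0,0,24],-1],[[-60,-54,0],[0,0,32],-1],[[-75,-68,0],[0,0,40],-1]]'
python3 -m crank '[[[0,0,-40],[0,0,4],-1],[[0,0,-80],[0,0,4],-1],[[0,0,-110],[0,0,4],-1],[[0,0,-130],[0,0,4],-1],[[0,0,-130],[0,0,4],-1]]'
python3 -m crank '[[[0,0,-30],[0,0,0],-1],[[0,0,-60],[0,0,0],-1],[[0,0,-85],[0,0,0],-1],[[0,0,-100],[0,0,0],-1],[[0,0,-100],[0,0,0],-1]]'
python3 -m crank '[[[0,0,0],[0,0,0],-1],[[0,0,0],[0,0,0],-1],[[0,0,0],[0,0,0],-1],[[0,0,0],[0,0,0],-1],[[0,0,0],[0,0,0],-1]]'
python3 -c "
from workcell import imaging
import cv2,numpy as np;from h import *;from arc import ax
im=imaging.snapshot('top');m,P=measure(im);r,a=rods(P,ax)
for lo in(-50,40,130):
  k=(a>lo)&(a<lo+30);print(a[k].mean(),k.sum())"
```

```text
t: 23.9
tool_pos: [439.4, 211.8, 251.0]
tcp_rot: [-0.822, 1.673, -1.675]
wrist_force: [-0.2, 0.1, -0.6]
gripper_width: -0.004
t: 24.4
tool_pos: [438.6, 211.4, 117.8]
tcp_rot: [-0.872, 1.63, -1.634]
wrist_force: [-0.7, -0.4, -0.2]
gripper_width: 0.003
t: 24.9
tool_pos: [439.5, 212.0, 20.1]
tcp_rot: [-0.87, 1.629, -1.632]
wrist_force: [-0.6, -0.0, -0.2]
gripper_width: -0.003
t: 25.4
tool_pos: [440.2, 212.7, 21.3]
tcp_rot: [-0.867, 1.628, -1.63]
wrist_force: [0.2, -1.1, -0.1]
gripper_width: -0.003
-33.93432365241777 45
56.281762061623816 46
145.22605611537804 3
```

```bash

python3 -m crank '[[[4,-3,0],[0,0,0],-1],[[7,-5,0],[0,0,0],-1],[[9,-7,0],[0,0,0],-1],[[10,-7.5,0],[0,0,0],-1],[[11,-8,0],[0,0,0],-1]]'
python3 -m crank '[[[1,-0.7,0],[0,0,0.4],-1],[[2,-1.4,0],[0,0,0.8],-1],[[3,-2.2,0],[0,0,1.3],-1],[[3.8,-2.8,0],[0,0,1.7],-1],[[3.8,-2.8,0],[0,0,1.7],-1]]'
python3 -m crank '[[[-3,2,0],[0,0,0],-1],[[-8,5,0],[0,0,0],-1],[[-13,9,0],[0,0,0],-1],[[-13,9,25],[0,0,0],-1],[[-13,9,65],[0,0,0],-1]]'
python3 -m crank '[[[0,0,40],[0,0,-8],-1],[[0,0,80],[0,0,-16],-1],[[0,0,120],[0,0,-24],-1],[[0,0,165],[0,0,-32],-1],[[0,0,165],[0,0,-40],-1]]'
python3 -m crank '[[[15,15,0],[0,0,-5.7],-1],[[35,30,0],[0,0,-5.7],-1],[[55,50,0],[0,0,-5.7],-1],[[73,66,0],[0,0,-5.7],-1],[[73,66,0],[0,0,-5.7],-1]]'
python3 -m crank '[[[0,0,0],[0,0,0],-1],[[0,0,0],[0,0,0],-1],[[0,0,0],[0,0,0],-1],[[0,0,0],[0,0,0],-1],[[0,0,0],[0,0,0],-1]]'
python3 - <<'E'
from h import *
from arc import ax
from workcell import sensors
from scipy.spatial.transform import Rotation as Ro
s=sensors.read_state();w=imaging.snapshot("wrist")
R=Ro.from_rotvec(s["tcp_rot"]).as_matrix();M=CAL("wrist")["mount"];K=CAL("wrist")["camera_matrix"]
Rc=R@M[:3,:3];o=R@M[:3,3]+s["tool_pos"]
t=np.radians(11.3);u=np.array([np.cos(t),np.sin(t)]);n=np.array([-u[1],u[0]])
def W(px,z):
    r=Rc@np.array([(px[0]-K[0,2])/K[0,0],-(px[1]-K[1,2])/K[1,1],-1]);p=o+r*(z-o[2])/r[2]-[*ax,0];return (p[:2]@u).round(2),(p[:2]@n).round(2)
g=w.max(2);print(s["tool_pos"])
print("cam",(o[:2]-ax)@u,(o[:2]-ax)@n)
for th in(70,90,110):
    nn,l,q,c=cv2.connectedComponentsWithStats((g<th).astype(np.uint8),connectivity=4)
    i=l[98,258];print(th,"cap",q[i],W(c[i],76));i=l[143,256];print("hub",q[i],c[i],W(c[i],46))
b=(g[:50,220:300]>170)
for r in(15,30,45):
    x=np.nonzero(b[r])[0]+220;print("head",(np.array(W((x.min()-.5,r),108))+W((x.max()+.5,r),108))/2)
im=imaging.snapshot("top");m,P=measure(im);r,a=rods(P,ax)
for lo in(-50,45,135): k=(a>lo)&(a<lo+25);print("rod",a[k].mean(),k.sum())
cv2.imwrite("pics/p9.png",cv2.resize(w[0:230,130:390],None,fx=2.6,fy=2.6,interpolation=2))
E
```

```text
t: 25.95
tool_pos: [451.1, 204.4, 20.8]
tcp_rot: [-0.868, 1.628, -1.631]
wrist_force: [1.5, 0.5, -0.5]
gripper_width: -0.002
t: 26.45
tool_pos: [454.7, 201.7, 20.8]
tcp_rot: [-0.888, 1.608, -1.61]
wrist_force: [-0.8, -1.1, 0.8]
gripper_width: -0.001
t: 26.95
tool_pos: [439.8, 210.0, 84.0]
tcp_rot: [-0.894, 1.608, -1.612]
wrist_force: [0.5, 0.6, 0.2]
gripper_width: -0.002
t: 27.45
tool_pos: [443.3, 211.6, 258.4]
tcp_rot: [-0.305, 2.055, -2.049]
wrist_force: [0.1, -0.3, -0.3]
gripper_width: 0.001
t: 27.95
tool_pos: [515.3, 278.3, 248.8]
tcp_rot: [-0.227, 2.106, -2.114]
wrist_force: [-0.5, 0.1, -1.0]
gripper_width: -0.004
t: 28.45
tool_pos: [514.6, 276.6, 251.4]
tcp_rot: [-0.223, 2.108, -2.11]
wrist_force: [0.5, 0.1, -0.1]
gripper_width: -0.002
[514.58829256 276.55516576 251.36036177]
cam 56.691593209939604 -3.71681133127256
70 cap [246  88  19  20 291] (np.float64(56.25), np.float64(-3.3))
hub [    0     0   512   384 70801] [202.53641898 155.06532394] (np.float64(-11.15), np.float64(58.37))
90 cap [245  88  21  20 334] (np.float64(55.84), np.float64(-3.24))
hub [    0     0   512   384 69032] [200.1754114  153.61044153] (np.float64(-9.43), np.float64(61.12))
110 cap [245  87  21  22 367] (np.float64(55.76), np.float64(-3.23))
hub [    0     0   512   384 64302] [187.32526204 154.25596404] (np.float64(-10.43), np.float64(76.48))
head [124.23  -1.58]
head [112.53   -1.295]
head [100.53   -1.445]
rod -33.340302103104065 44
rod nan 0
rod 147.0341542165886 45<stdin>:20: RuntimeWarning: Mean of empty slice.
  ret = ret.dtype.type(ret / rcount)
```

View pics/p9.png

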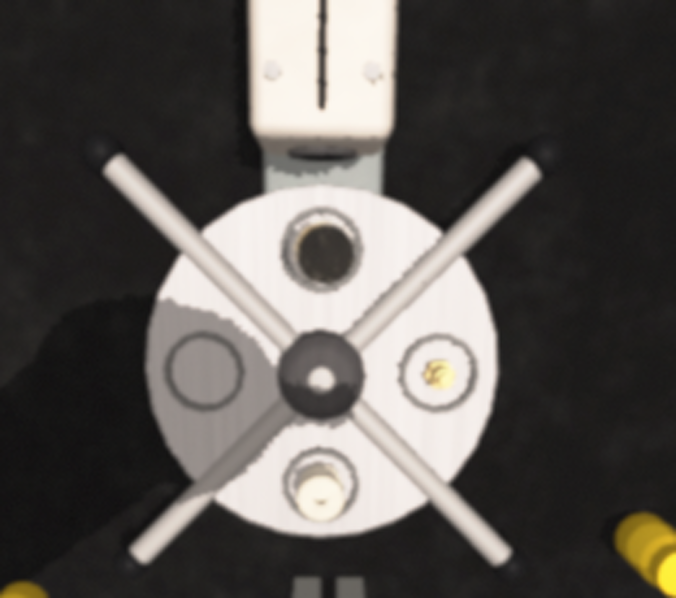

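Seat, hub, lens and slot line up at x of about 321–322. The cap centre is about 3–4 crop px (≈1.5 mm) off that line, which is within the play of its seat. That is square enough, so I'll take the hand well away and hand in.

```bash

python3 -m crank '[[[0,-40,10],[0,0,0],-1],[[0,-80,10],[0,0,0],-1],[[0,-120,10],[0,0,0],-1],[[0,-160,10],[0,0,0],-1],[[0,-200,10],[0,0,0],-1]]'
python3 -m crank '[[[0,-40,0],[0,0,0],-1],[[0,-80,0],[0,0,0],-1],[[0,-100,0],[0,0,0],-1],[[0,-100,0],[0,0,0],-1],[[0,-100,0],[0,0,0],-1]]'
python3 fin.py; python3 -c "
from workcell import arm;print(arm.finish_job())"
```

```text
t: 29.05
tool_pos: [514.5, 75.2, 261.1]
tcp_rot: [-0.224, 2.107, -2.111]
wrist_force: [1.0, -0.3, -0.5]
gripper_width: 0.005
t: 29.55
tool_pos: [514.7, -23.4, 260.9]
tcp_rot: [-0.223, 2.108, -2.111]
wrist_force: [-0.2, 0.9, -0.3]
gripper_width: 0.002
rod -33.34 44 line -34.29 off axis -1.79
rod 56.67 46 line 55.71 off axis -1.83
head 170 (85.9900131225586, 48.29676055908203) 11.90337085723877 137.04171737161343 11.264124512109566
head 190 (85.9900131225586, 47.7943229675293) 11.90337085723877 137.039143303612 11.369153191718619
head 200 (85.44353485107422, 47.68069076538086) 11.592126846313477 137.35898000518438 11.375528631119867
cap 19 155.21052631578948 152.0 70.57138532359556 25.38561084846464
the job is handed in; nothing more can be done
None
```

I turned the changer about 145° clockwise, pushing its arms sideways with the shut fingertips. A small push back the other way followed, then I withdrew the hand and handed the job in at about 29.7 s of the 64 s.

**Final position:** the arms measured 56.7°, so the vial's seat is at about 11.7°. The head direction measured 11.3–11.4°. In the near view the seat, hub, lens and head slot lie in one line.

**Vial offset:** the vial's cap is still about 1.5 mm clockwise of that line, because the vial sits off-centre in its loose seat. The push back was meant to turn 1.7° but gave only about 0.5°. I left it there.

**Other things:** the vial, fitting and nozzle were upright in their seats in the last near view. I saw no sign that the bench tools or yellow vials were disturbed, though not all of them appear in the last pictures. The readings after each move stayed under about 5 N.

**Checks that failed or disagreed:**
- During the first push joint 6 ran to the end of its range. The tool tilted and slid off the arm early, dipping to about 10 mm above the bench. Nothing was disturbed, and I went on with another wrist angle.
- The top-camera cap check was unusable in the last script because shadow got into its mask. The cap offset therefore comes from the wrist camera only.

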